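# Unplug the bread warmer and lift the roll off it with the tongs

## Task

Unplug the bread warmer: pull its power pack straight up out of the socket and leave it on the bare worktop, clear of the warmer. Then pick up the kitchen tongs, close them on the bread roll and lift it about 15 cm above the hot plate; do not touch the roll with the gripper itself and leave the jar and mug alone. Finish while still holding the roll up in the tongs.

Things in the scene. Friction and masses are not known exactly. Their poses are not given: they have to be found in the camera images.
- warmer: Bread warmer, fixed: a square dark glass plate 144 x 144 mm, top 22 mm above the worktop, and at its right end a grey socket block 60 (x) x 66 (y) x 30 mm high. Origin on the worktop; plate centre 30 mm along +y, socket 79 mm along -y; it runs from x = -75 to 75 and y = -113 to 105 mm. x points away from its front edge, z up.
- socket_mouth (a point): Centre of the socket's rectangular mouth in the socket block's top, 30 mm above the worktop; axes as the warmer's. The hole is 17 mm deep and opens straight up.
- plate_center (a point): Centre of the warmer's glass plate, on its top surface.
- plug_grip (a point): Power pack, 60 g: a grey block 26 (x) x 46 (y) x 38 mm high on a black foot 16 x 30 x 17 mm high; it starts plugged in, the foot in the socket and the block standing 38 mm proud of the socket block. This point is the centre of the grey block, 36 mm above the foot's underside. Axes as the warmer's at the start, z up.
- tongs_grip (a point): Sprung steel kitchen tongs with black finger pads, 95 g, 194 mm long, 24 mm high, lying flat. This point is midway between the pads, 12 mm above the underside; x points along the tongs to the tips, z up. Pads 36 mm long (x), 24 mm high, 54 mm over their outer faces at rest. Middle of the tip plates (36 mm long, 24 mm high, 72 mm apart inside at rest): 80 mm along +x.
- tongs: The tongs as a whole; origin 12 mm below point tongs_grip, same axes. Squeezing the pads together along y closes them: 1 mm less over the pads is 2 mm less between the tips, so the tips meet the roll's sides (46 mm) with the pads at about 41 mm. Hold the pads at 48 to 51 mm to carry the tongs open; grip with about 20 N to hold the roll.
- tongs_arm: The tongs' second arm (on the -y side), hinged to the rest; origin on the hinge, 85 mm behind the pads. Its spring holds the tongs open: about 4.5 N on each pad starts to close them, about 6 N closes them to the roll's width.
- roll_center (a point): Bread roll, round, 46 mm across, 36 mm high, 40 g, flat underneath, widest 13 to 19 mm above its underside, standing on the glass plate. This point is its centre, 18 mm above its underside.
- roll: The same roll; origin at the centre of its underside.
- plug: The same power pack; origin at the centre of the foot's underside. Two sprung balls in the socket catch in notches of the foot: it takes about 6 to 9 N straight up to pull past them, within the first 6 mm, and 17 mm to clear the socket. Put down carefully it stands on its foot; standing or lying are both fine.
- jam_jar: Jam jar, 68 mm across, 84 mm high, a bystander; origin at the centre of its underside.
- mug: Cream mug, 100 mm high, a bystander; origin at the centre of its underside.
There are look-alikes about, which are no part of the job. Of the things like the plug, leave any that is blue; of the rest the smaller one is meant.

How it is judged:
By the outcome, as a careful person would: the job done as asked, in the order asked, and still so for the second after the job is handed in, while the arm keeps its last pose, push and grip.
It also fails if it takes over 58 s, if anything falls off the work surface, if the arm or the gripper's body presses on something with over 40 N, if the wrist force passes 120 N, or if a joint passes its speed limit or range.

## Robot

A 6-joint arm with a two-finger parallel gripper is mounted at the origin on a cart in front of the work surface, level with it; the furniture and walls round the work are solid. World frame = base frame: x ahead of the robot, y to its left, z up, the work surface at z = 0. Lengths are in mm, angles in rad, forces in N, time in s.
With the tool pointing down it reaches from about 325 to 925 mm from the base axis. Payload 3.1 kg.
Tool frame: the origin (TCP) lies between the finger pads; the fingertips stand 25 mm ahead of it and the grasp point (between the pads) lies 6 mm ahead of it; z points along the fingers, x is the direction in which the jaws open and shut, and the axes are right-handed (so a half turn about z gives the same grasp; the last joint's range is limited). The gripper opens to 85 mm and grips with 20 to 120 N. Pads are 22 mm wide; open, the fingers measure 114 mm over their backs; the gripper's body (76 mm by 85 mm) begins 54 mm behind the grasp point. The pads swing forward as they close: fully open they stand 13 mm farther back than shut.
Start: joints at [1.122, 0.217, 1.613, -0, 1.311, -0.112], TCP at [206.525, 589.904, 256.3] pointing down, gripper open.
Joint ranges: [-2.75, 2.75], [-0.78, 2.1], [0.31, 2.55], [-1.13, 4.27], [0.13, 2.63], [-2.58, 2.58]. Speed limits (rad/s): [2.79, 2.79, 3.14, 3.14, 3.14, 3.14].

## Interface

Orientations are given as a rotation vector (axis times angle).
In Python, from cell import arm gives the robot as it stands. Calls block until the motion is done:
- arm.move_ptp(position, orientation): joint-space move of the TCP to a pose.
- arm.move_straight(position, ori=None, v=150): straight line of the TCP; ori=None keeps the orientation; v is the mean speed in mm/s.
- arm.move_j(angles): joint-space move.
- arm.grip(opening, grasp_force=None): finger opening in mm; grasp_force is the grip in N (None keeps the last); returns when the fingers have stopped.
- arm.dwell(seconds).
- arm.ik(position, orientation): joint angles nearest the present ones, or None.
- arm.get_obs(): the state.
- arm.read_camera(name): name is "side" or "top" or "wrist"; returns (picture, depth): 480x640x3 uint8, red, green, blue; 480x640 float32, mm along the optical axis (not along the pixel's ray), 0 where there is no reading.
- arm.camera_params(name): a dict with "fx", "fy", "cx", "cy" (pixels), "k1" (the pictures are not rectified: a ray, as slopes to the right and down, at radius r is drawn at 1 + k1 r^2 times it, then the intrinsics apply), "rvec" (rotation vector, rad) and "tvec" (3), from world to camera coordinates, as OpenCV has them; the wrist camera has in their place "hand_eye" (4x4, takes a point from camera to tool coordinates, whose origin is the TCP and whose axes are the tool frame's). Camera axes: x right, y down, z forward; pixel columns grow to the right and rows downward; lengths in mm; the calibration is good to about 2 mm. A picture is of the moment at which its call begins: read the wrist's pose just before it. camera_params takes no time and is no camera call.
A pose or a line that the arm cannot do raises arm.IKError and nothing moves.
- arm.sign_off(): hands the job in, once; it reports no verdict.
The state is a dict: "time": time; "joints": joint angles; "qvel": joint speeds; "joint_efforts": joint torques, N m; "tcp_pos": TCP position; "tcp_rot": TCP orientation; "ft_force": force on the tool from outside, world axes, zero at the start; "torque": the same for the moment, N m; "finger_gap": finger opening in mm.
Only numpy, scipy, OpenCV 4.12 (cv2) and the standard library are available. Lean on these libraries where they do the work, as an engineer would, in place of code of your own. Each camera call takes 0.05 s, during which the arm holds its last target.

## Working session

There is one attempt and no reset: what is moved stays moved. The work goes in short steps, each a Python script; the robot and the scene stay as the last script left them, time stands still between calls to the robot, and variables do not carry over. Pictures are saved under pics/ and viewed, and the job is handed in when it is done.

```bash
ls; mkdir -p pics; python3 - <<'E'
from cell import arm
import cv2
print(arm.get_obs())
for n in ("top","side","wrist"):
    p,d=arm.read_camera(n); cv2.imwrite(f"pics/{n}0.png",p[:,:,::-1]); print(n,arm.camera_params(n))
    import numpy as np; np.save(f"pics/{n}0_d.npy",d)
E
```

```text
pics
{'time': 0.0, 'joints': array([ 1.12179538e+00,  2.17756100e-01,  1.61495142e+00, -2.14692970e-05,
        1.31133274e+00, -1.12195878e-01]), 'qvel': array([ 8.22621406e-04,  7.51450708e-04,  1.17203688e-03, -6.25724696e-04,
       -1.30991240e-03, -7.26633174e-05]), 'joint_efforts': array([ 8.45224404e-04, -3.96835113e+01, -3.03860378e+01,  1.28276079e-04,
        9.58488003e-03, -1.86879402e-05]), 'tcp_pos': array([206.18943088, 589.18816349, 254.95799224]), 'tcp_rot': array([ 2.56136036,  1.81699642, -0.00334811]), 'ft_force': array([ 0.59269056, -1.03188725, -0.14775587]), 'torque': array([ 0.02403826, -0.04085136, -0.04646474]), 'finger_gap': 85.26102986334374}
top {'fx': 564.955819920677, 'fy': 564.955819920677, 'cx': 317.0471421694243, 'cy': 241.08500826221913, 'k1': -0.09514655405500141, 'rvec': array([ 2.19237664, -2.12822591,  0.11441565]), 'tvec': array([ -46.8523277 ,  554.66815156, 1006.05947125])}
side {'fx': 524.3237191084572, 'fy': 524.3237191084572, 'cx': 320.97384599267673, 'cy': 238.36403546345792, 'k1': -0.10389859760619952, 'rvec': array([ 2.20119153, -0.70383063,  0.32254677]), 'tvec': array([-492.98333893,  232.06966523,  856.21141602])}
wrist {'fx': 361.7587578218746, 'fy': 361.7587578218746, 'cx': 323.72226882928584, 'cy': 239.92009056262773, 'k1': -0.06515410177361175, 'hand_eye': array([[ 9.99999789e-01, -5.76784503e-04, -2.98098323e-04,
        -4.32678299e-01],
       [ 6.38280918e-04,  9.57431231e-01,  2.88660753e-01,
        -7.37125867e+01],
       [ 1.18913596e-04, -2.88660882e-01,  9.57431397e-01,
        -1.18263004e+02],
       [ 0.00000000e+00,  0.00000000e+00,  0.00000000e+00,
         1.00000000e+00]])}
```

View pics/top0.png

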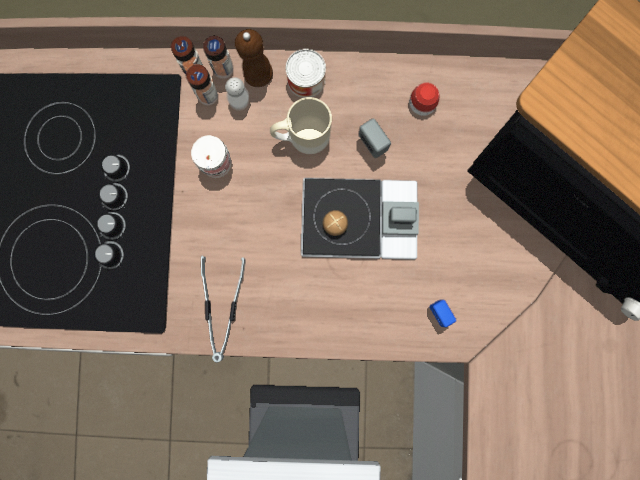

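View pics/side0.png

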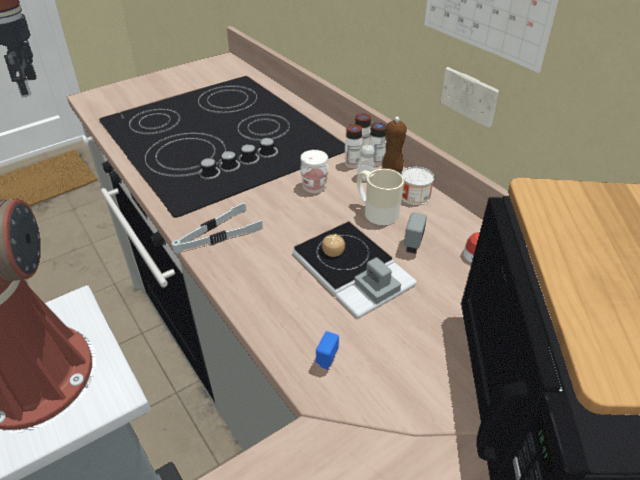

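View pics/wrist0.png

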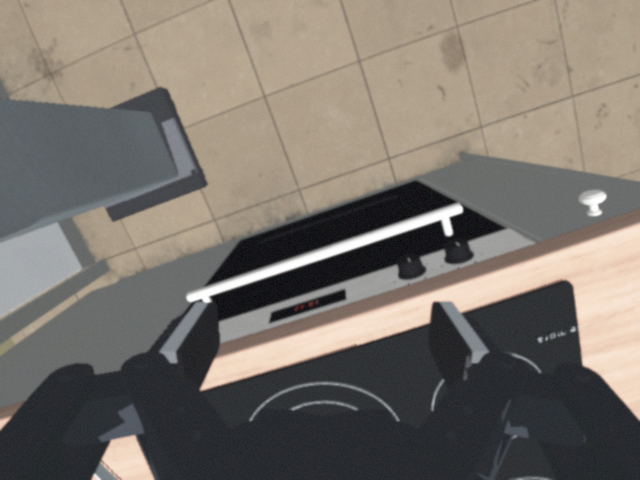

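The top view shows the warmer with its plate at (342,218), the roll on it at (335,223) and the plugged-in grey pack at (403,215). The tongs have their hinge at (217,357) and tips at (203,258) and (244,258). The look-alikes are a loose grey pack at (375,137) and a blue one at (443,314). The jar is at (211,155) and the mug at (309,126). Next I'll measure positions.

```bash
cat > h.py <<'E'
import numpy as np, cv2
from scipy.spatial.transform import Rotation as R
from cell import arm
def cam(n,pose=None):
    c=arm.camera_params(n)
    if 'rvec' in c:
        M=R.from_rotvec(c['rvec']).as_matrix(); return c,M.T,-M.T@c['tvec']
    p,r=pose; T=np.eye(4);T[:3,:3]=R.from_rotvec(r).as_matrix();T[:3,3]=p
    T=T@c['hand_eye']; return c,T[:3,:3],T[:3,3]
def K(c): return np.array([[c['fx'],0,c['cx']],[0,c['fy'],c['cy']],[0,0,1]])
def rays(n,px,pose=None):
    c,Rm,o=cam(n,pose)
    px=np.asarray(px,float).reshape(-1,1,2)
    u=cv2.undistortPoints(px,K(c),np.array([c['k1'],0,0,0,0]))[:,0]
    return o,np.c_[u,np.ones(len(u))]@Rm.T,Rm
def onz(n,px,z,pose=None):
    o,d,_=rays(n,px,pose); return o+d*((z-o[2])/d[:,2])[:,None]
def depthpts(n,px,dep,pose=None):
    o,d,Rm=rays(n,px,pose); q=np.asarray(px).astype(int)
    return o+d*dep[q[:,1],q[:,0]][:,None]
def proj(n,P,pose=None):
    c,Rm,o=cam(n,pose); q=(np.asarray(P,float).reshape(-1,3)-o)@Rm
    return cv2.projectPoints(q.reshape(-1,1,3),np.zeros(3),np.zeros(3),K(c),np.array([c['k1'],0,0,0,0]))[0][:,0]
def down(a): # tool z down, tool x (jaw dir) along world angle a
    x=np.array([np.cos(a),np.sin(a),0]);z=np.array([0,0,-1.]);y=np.cross(z,x)
    return R.from_matrix(np.c_[x,y,z]).as_rotvec()
E
python3 - <<'E'
from h import *
np.set_printoptions(precision=1,suppress=True)
img=cv2.imread('pics/top0.png'); d=np.load('pics/top0_d.npy')
g=np.mgrid[0:480,0:640]; px=np.c_[g[1].ravel(),g[0].ravel()]
P=depthpts('top',px,d).reshape(480,640,3); np.save('pics/Ptop.npy',P)
hsv=cv2.cvtColor(img,cv2.COLOR_BGR2HSV)
print('cam',cam('top')[2],cam('side')[2])
# height map image
z=P[:,:,2]; cv2.imwrite('pics/z0.png',cv2.resize(np.clip(z*2.2,0,255).astype(np.uint8)[180:380,160:480],None,fx=2.5,fy=2.5,interpolation=0))
cv2.imwrite('pics/crop0.png',cv2.resize(img[170:270,290:450],None,fx=5,fy=5,interpolation=cv2.INTER_CUBIC))
cv2.imwrite('pics/crop1.png',cv2.resize(img[245:370,180:265],None,fx=4.8,fy=4.8,interpolation=cv2.INTER_CUBIC))
for n,(u,v) in dict(table=(280,300),plate=(320,190),roll=(335,222),plug=(404,214),grey2=(373,131),blue=(440,310),sock=(388,230),tl=(205,280),hinge=(217,357)).items(): print(n,P[v,u])
E
```

```text
cam [ 439.7  -38.8 1061.7] [ 114.2 -685.5  739.6]
table [446.3  36.   -1.1]
plate [652.9 -32.9  23.5]
roll [588.2 -61.8  58. ]
plug [ 604.7 -184.1   68.6]
grey2 [ 753.4 -125.6   76. ]
blue [ 436.3 -252.9   54.1]
sock [ 580.2 -160.3   31.3]
tl [478.9 177.    9.5]
hinge [338.9 145.5  23.8]
```

View pics/crop0.png

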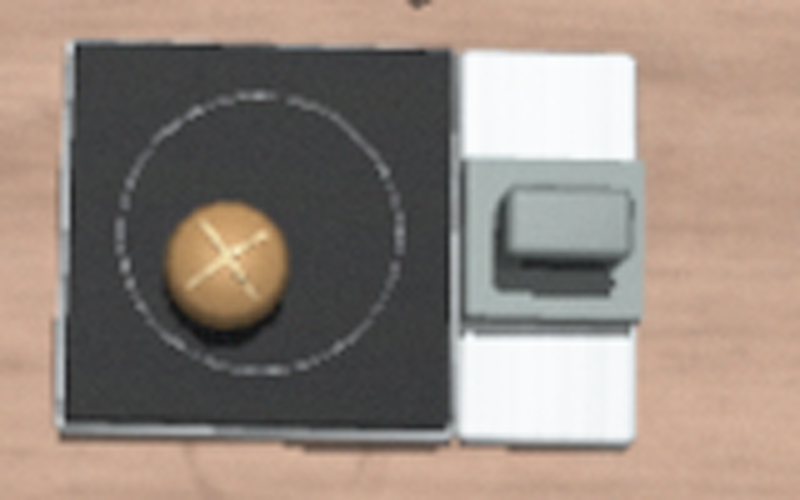

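View pics/crop1.png

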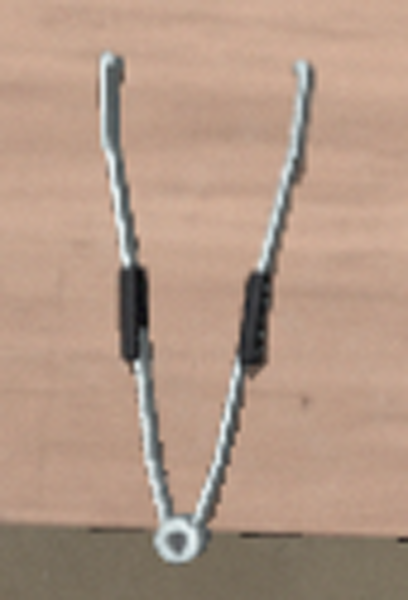

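View pics/z0.png

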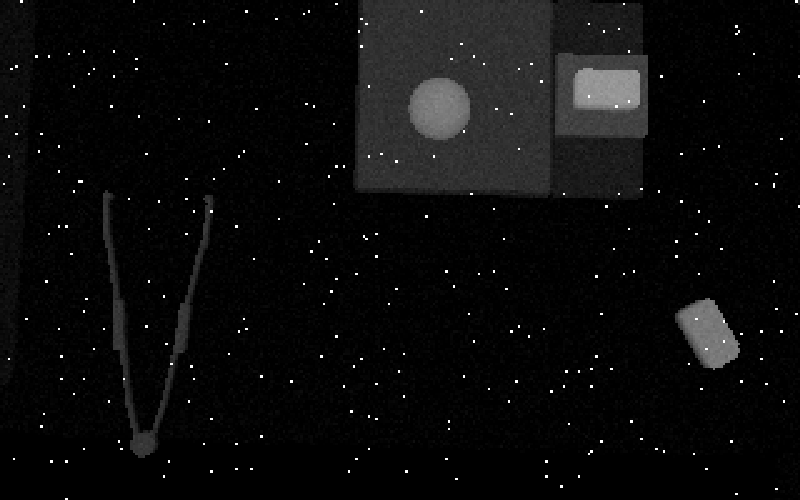

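```bash
python3 - <<'E'
from h import *
np.set_printoptions(precision=1,suppress=True)
P=np.load('pics/Ptop.npy'); z=P[:,:,2]
img=cv2.imread('pics/top0.png'); hsv=cv2.cvtColor(img,cv2.COLOR_BGR2HSV)
def box(m,name,zz):
    n,l,s,c=cv2.connectedComponentsWithStats(m.astype(np.uint8))
    k=1+np.argmax(s[1:,4]); m=(l==k)
    ct=cv2.findContours(m.astype(np.uint8),cv2.RETR_EXTERNAL,cv2.CHAIN_APPROX_NONE)[0][0].reshape(-1,2).astype(float)
    # contour goes through pixel centres -> grows half px
    W=onz('top',ct,zz)[:,:2].astype(np.float32)
    r=cv2.minAreaRect(W); print(name,'area',s[k,4],'medz',np.median(z[m]),'rect c',np.array(r[0]),'size',np.array(r[1])+1.8,'ang',r[2]); return m
def roi(u0,v0,u1,v1):
    m=np.zeros((480,640),bool); m[v0:v1,u0:u1]=1; return m
box((z>58)&roi(380,190,425,245),'plug',68)
box((z>24)&roi(375,190,425,245),'socket',30)
box((z>15)&roi(295,170,384,265),'plate',22)
r=box((z>34)&roi(310,200,365,245),'roll',38)
box((z>30)&roi(355,115,395,165),'grey2',75)
box((z>30)&roi(425,295,465,335),'blue',55)
dark=(hsv[:,:,2]<75)&roi(195,295,245,325)
n,l,s,c=cv2.connectedComponentsWithStats(dark.astype(np.uint8)); print(s,c)
for k in range(1,n):
    if s[k,4]>15: 
        v,u=np.nonzero(l==k); W=onz('top',np.c_[u,v],24); print('pad',W.mean(0),W.min(0),W.max(0), np.median(z[l==k]))
        print(cv2.minAreaRect(W[:,:2].astype(np.float32)))
# tongs steel by height
t=(z>12)&roi(190,250,255,365)
n,l,s,c=cv2.connectedComponentsWithStats(t.astype(np.uint8),connectivity=8); k=1+np.argmax(s[1:,4])
v,u=np.nonzero(t)
ok=s[l[v,u],4]>10; v,u=v[ok],u[ok]
W=onz('top',np.c_[u,v],24)
for v0 in range(v.min(),v.max()+1,4):
    q=W[v==v0]; 
    if len(q): 
        y=np.sort(q[:,1]); g=np.diff(y); i=np.argmax(g) if len(g) else 0
        print(v0,q[0,0],y[0],y[i] if len(g) else '', y[min(i+1,len(y)-1)],y[-1])
E
```

```text
plug area 378 medz 67.70978336791825 rect c [ 603.6 -181.5] size [28.9 46.6] ang 0.8100504875183105
socket area 1183 medz 31.415942049411115 rect c [ 604.2 -182.4] size [63.  68.7] ang 0.48426827788352966
plate area 5935 medz 22.22997721739398 rect c [603.4 -74.3] size [151.1 147.7] ang 0.1271064579486847
roll area 494 medz 53.06198571452427 rect c [589.4 -62.3] size [46.2 45.8] ang 1.6858669519424438
grey2 area 783 medz 70.10740365210916 rect c [ 741.4 -126.7] size [67.1 44.5] ang 35.16560745239258
blue area 440 medz 54.37698432154849 rect c [ 431.1 -258.1] size [50.2 32.1] ang 31.440105438232422
[[     0      0    640    480 307020]
 [   205    300      6     20     93]
 [   230    302      6     19     87]] [[319.6 239.5]
 [207.4 309. ]
 [232.5 311.3]]
pad [425.4 167.1  24. ] [407.1 161.9  24. ] [441.9 172.   24. ] 23.775307362286412
((424.47900390625, 166.76670837402344), (34.70155715942383, 9.255083084106445), 2.7367517948150635)
pad [422.7 120.5  24. ] [406.8 116.1  24. ] [439.9 125.   24. ] 23.781033174871936
((423.321533203125, 120.55770874023438), (8.498262405395508, 33.4247
[... 1944 characters left out ...]
2.10216660462592
336 376.4518929411918 128.70765036675047 132.37597811979066 158.0932644313553 159.93297550682766
340 369.20586952606146 130.23236215102705 133.89929420052863 157.7685047914718 159.60718260038976
344 362.03381973979674 131.75728541891797 135.42286729221047 153.77178089109054 157.44596344214028
348 354.86852595436926 135.11444296715072 136.94675186689943 153.4534363559703 155.28934476810142
352 347.7097471573371 136.63932161290694 145.80123663358165 151.3026958791245 153.13725537988674
356 340.4192112773448 138.16459899018707 152.8232310568427 154.65721324773318 154.65721324773318
360 333.27204312016636 139.6903308081707 150.67868347810509 152.51135683005404 152.51135683005404
```

Sizes confirm that the pack in the socket, about 27 x 46 mm, is the one to use; the loose grey one is bigger. I'll hover over it and check with the wrist camera.

```bash
python3 - <<'E'
from h import *
np.set_printoptions(precision=2,suppress=True)
arm.move_ptp([604,-182,170],down(0.01))
o=arm.get_obs(); p,d=arm.read_camera('wrist')
cv2.imwrite('pics/wrist1.png',p[:,:,::-1]); np.save('pics/wrist1_d.npy',d)
np.savez('pics/w1.npz',p=o['tcp_pos'],r=o['tcp_rot'])
print(o['time'],o['tcp_pos'],o['joints'],o['ft_force'],o['finger_gap'])
pose=(o['tcp_pos'],o['tcp_rot'])
g=np.mgrid[0:480,0:640]; px=np.c_[g[1].ravel(),g[0].ravel()]
P=depthpts('wrist',px,d,pose).reshape(480,640,3)
z=P[:,:,2]
m=((z>62)&(z<74)&(abs(P[:,:,0]-604)<45)&(abs(P[:,:,1]+182)<45)).astype(np.uint8)
n,l,s,c=cv2.connectedComponentsWithStats(m);k=1+np.argmax(s[1:,4]);print(s[k],c[k],np.median(z[l==k]))
ct=np.concatenate([q.reshape(-1,2) for q in cv2.findContours((l==k).astype(np.uint8),0,1)[0]]).astype(float)
W=onz('wrist',ct,68,pose)[:,:2].astype(np.float32);print(cv2.minAreaRect(W))
E
```

```text
3.2083 [ 604.3  -181.12  170.13] [-0.4   0.31  1.67  0.    1.16 -0.41] [ 0.95  0.27 -0.44] 85.28712818153163
[ 306  219   41   68 2643] [325.87 252.49] 68.3210710433456
((605.30908203125, -183.50140380859375), (25.609731674194336, 45.660057067871094), 0.21190255880355835)
```

View pics/wrist1.png

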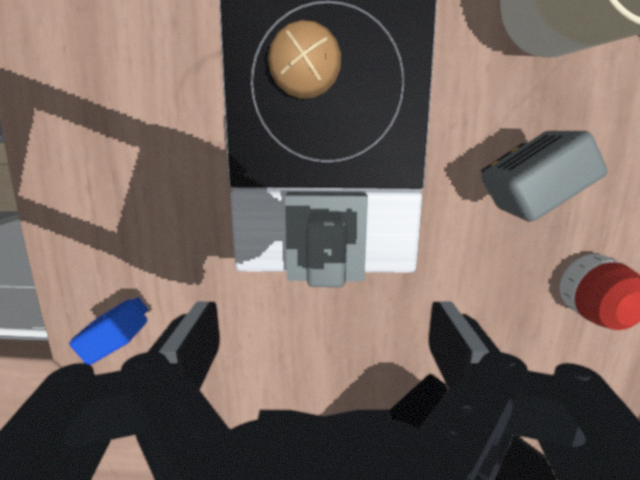

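The wrist view puts the pack at (326,252), which gives (605,-183.5). The top view gave (603.6,-181.5), so they agree within 2 mm. Grasp and pull.

```bash
python3 - <<'E'
from h import *
np.set_printoptions(precision=2,suppress=True)
def st(t):
    o=arm.get_obs(); print(t,round(o['time'],2),o['tcp_pos'],o['ft_force'],round(o['finger_gap'],1))
arm.move_straight([604.5,-182.8,60],v=120); st('down')
arm.grip(15,50); st('grip')
arm.move_straight([604.5,-182.8,66],v=20); st('up6')
arm.move_straight([604.5,-182.8,84],v=50); st('up24')
arm.move_straight([604.5,-182.8,130],v=120); st('up')
p,d=arm.read_camera('side'); cv2.imwrite('pics/side1.png',p[:,:,::-1])
E
```

```text
down 4.33 [ 605.39 -183.19   61.04] [-0.31 -0.77  0.09] 85.3
grip 4.9 [ 604.95 -182.94   60.48] [ 0.73 -0.31  2.22] 25.5
up6 5.35 [ 604.78 -182.77   66.35] [ 2.09 -0.44 -1.81] 25.6
up24 5.86 [ 603.9  -182.84   84.2 ] [-0.74 -0.12 -0.16] 25.7
up 6.39 [ 604.43 -182.8   130.15] [-0.28 -0.21 -1.02] 25.6
```

View pics/side1.png

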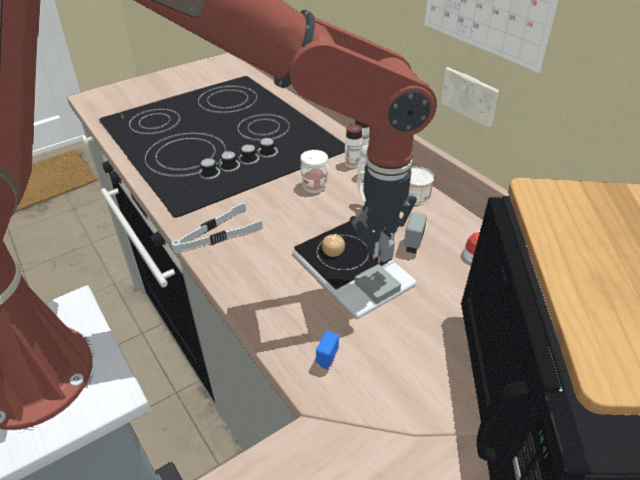

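The pack is out of the socket and in the jaws (gap 25.6 mm). Next I'll put it down on the bare worktop in front.

```bash
python3 - <<'E'
from h import *
np.set_printoptions(precision=2,suppress=True)
def st(t):
    o=arm.get_obs(); print(t,round(o['time'],2),o['tcp_pos'],o['ft_force'],round(o['finger_gap'],1))
arm.move_straight([440,-165,120],v=180); st('over')
arm.move_straight([440,-165,56],v=100); st('low')
z=56
while z>44:
    z-=1.5; arm.move_straight([440,-165,z],v=20); o=arm.get_obs(); print(z,o['ft_force'],o['tcp_pos'][2])
    if o['ft_force'][2]>4: break
st('touch')
arm.grip(60); st('open')
arm.move_straight([440,-165,140],v=150); st('up')
p,d=arm.read_camera('side'); cv2.imwrite('pics/side2.png',p[:,:,::-1])
p,d=arm.read_camera('top'); cv2.imwrite('pics/top2.png',p[:,:,::-1])
E
```

```text
over 7.52 [ 441.04 -165.41  120.41] [-0.13  0.47 -0.46] 25.5
low 8.31 [ 440.54 -165.25   56.32] [ 0.6  -0.03 -0.41] 25.1
54.5 [-0.04 -0.41 -1.46] 55.09311616021494
53.0 [-0.15  0.33 -0.4 ] 53.03398167153354
51.5 [0.02 0.07 0.08] 51.36446814871289
50.0 [ 0.33 -0.45 -0.44] 49.84327411490088
48.5 [-0.56  0.32 -0.53] 48.37680475282354
47.0 [-0.65 -0.47  2.87] 47.40719945520536
45.5 [-4.35  2.52 14.6 ] 47.350256642123455
touch 10.06 [ 440.45 -165.23   47.35] [-4.35  2.52 14.6 ] 25.5
open 10.48 [ 439.72 -164.84   45.13] [-0.64  0.72  0.09] 60.0
up 11.27 [ 439.36 -164.66  139.24] [-0.27 -0.81 -0.29] 60.0
```

View pics/side2.png

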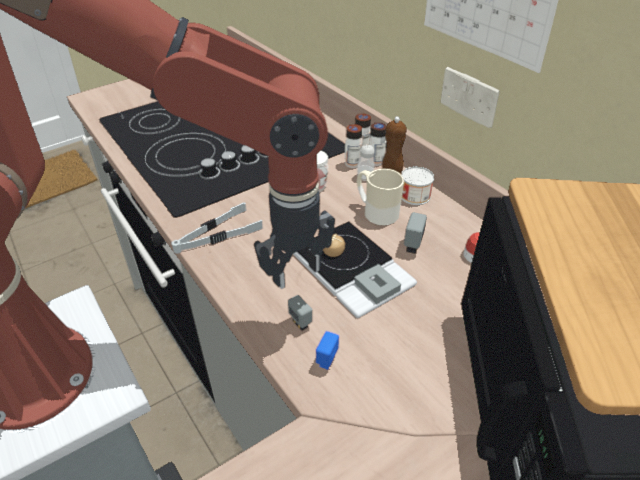

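View pics/top2.png

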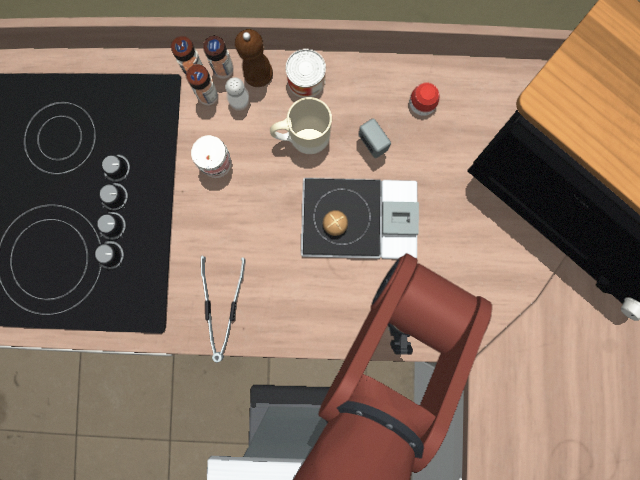

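The side view shows the pack standing upright on the worktop at (300,312), clear of the warmer, and the socket empty. Next, the tongs.

```bash
python3 - <<'E'
from h import *
np.set_printoptions(precision=2,suppress=True)
arm.move_ptp([424,143.8,130],down(np.pi/2-0.014))
o=arm.get_obs(); p,d=arm.read_camera('wrist')
arm.grip(75)
cv2.imwrite('pics/wrist2.png',p[:,:,::-1]); np.save('pics/wrist2_d.npy',d)
print(o['time'],o['tcp_pos'],o['joints'],o['ft_force'],o['finger_gap'])
pose=(o['tcp_pos'],o['tcp_rot'])
g=np.mgrid[0:480,0:640]; px=np.c_[g[1].ravel(),g[0].ravel()]
P=depthpts('wrist',px,d,pose).reshape(480,640,3); z=P[:,:,2]
hsv=cv2.cvtColor(cv2.cvtColor(p,cv2.COLOR_RGB2BGR),cv2.COLOR_BGR2HSV)
T=(P-o['tcp_pos'])@R.from_rotvec(o['tcp_rot']).as_matrix()
f=(d>0)&(T[:,:,2]<60)&(T[:,:,2]>-10)&(abs(T[:,:,1])<20)&(abs(T[:,:,0])<60)
print('finger tool z pct',np.percentile(T[f][:,2],[50,90,99]),f.sum())
f2=f&(T[:,:,2]>np.percentile(T[f][:,2],95)); print('tip pts', T[f2].mean(0))
m=((z>18)&(z<30)&(hsv[:,:,2]<80)&(abs(P[:,:,0]-424)<30)&(abs(P[:,:,1]-144)<40)).astype(np.uint8)
n,l,s,c=cv2.connectedComponentsWithStats(m)
for k in range(1,n):
    if s[k,4]>60:
        v,u=np.nonzero(l==k); W=onz('wrist',np.c_[u,v],24,pose); print(s[k],W.mean(0),W.min(0),W.max(0),np.median(z[l==k]))
E
```

```text
12.55 [424.2  143.3  129.82] [ 0.17 -0.01  2.12 -0.    1.03 -1.39] [0.32 0.15 0.24] 60.41755851604436
finger tool z pct [ 1.4  13.01 18.22] 3665
tip pts [-0.26 -0.85 17.03]
[355 219  12  54 509] [422.78 166.71  24.  ] [404.33 163.09  24.  ] [440.62 170.68  24.  ] 24.34088690940382
[284 220  12  53 499] [422.18 120.63  24.  ] [404.29 116.27  24.  ] [439.86 124.6   24.  ] 24.41956796380677
```

View pics/wrist2.png

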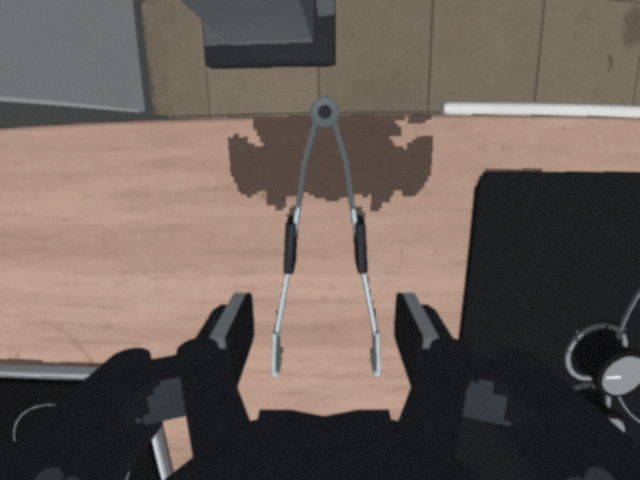

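The wrist view shows the tong pads at about (290,247) and (361,245). They are centred at (422.5,143.7), which agrees with the top view. At this opening the fingertips are about 19 mm ahead of the TCP.

```bash
python3 - <<'E'
from h import *
np.set_printoptions(precision=2,suppress=True)
def st(t):
    o=arm.get_obs(); print(t,round(o['time'],2),o['tcp_pos'],o['ft_force'],round(o['finger_gap'],1))
arm.move_straight([423.3,143.7,60],v=120); st('a')
arm.move_straight([423.3,143.7,24.5],v=60); st('down')
arm.grip(50,25); st('grip')
arm.move_straight([423.3,143.7,45],v=40); st('up')
arm.move_straight([423.3,143.7,110],v=100); st('up')
p,d=arm.read_camera('side'); cv2.imwrite('pics/side3.png',p[:,:,::-1]); np.save('pics/side3_d.npy',d)
p,d=arm.read_camera('top'); cv2.imwrite('pics/top3.png',p[:,:,::-1])
o=arm.get_obs(); p,d=arm.read_camera('wrist'); cv2.imwrite('pics/wrist3.png',p[:,:,::-1]); np.savez('pics/w3.npz',p=o['tcp_pos'],r=o['tcp_rot'],d=d)
E
```

```text
a 13.63 [423.79 143.8   60.37] [-0.05 -0.    0.93] 75.0
down 14.38 [423.31 143.69  24.34] [-0.   -0.6  -0.44] 75.0
grip 14.74 [424.41 143.98  25.46] [-0.49  0.56  4.99] 50.4
up 15.41 [423.26 143.7   45.08] [-0.75  0.03 -0.35] 50.0
up 16.21 [422.74 143.59 109.48] [-0.32  0.07 -1.74] 49.5
```

View pics/side3.png

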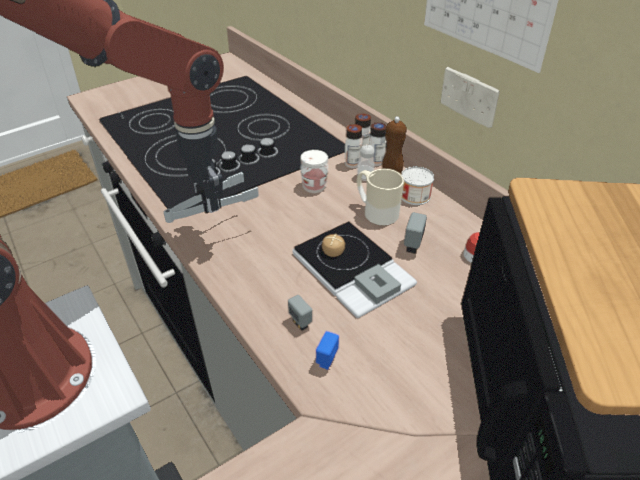

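View pics/wrist3.png

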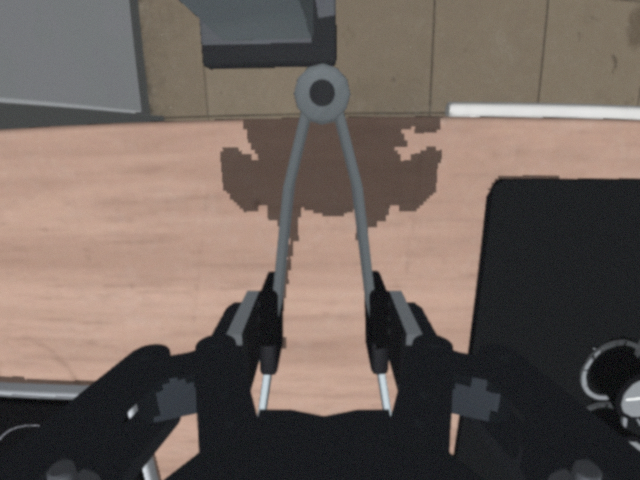

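View pics/top3.png

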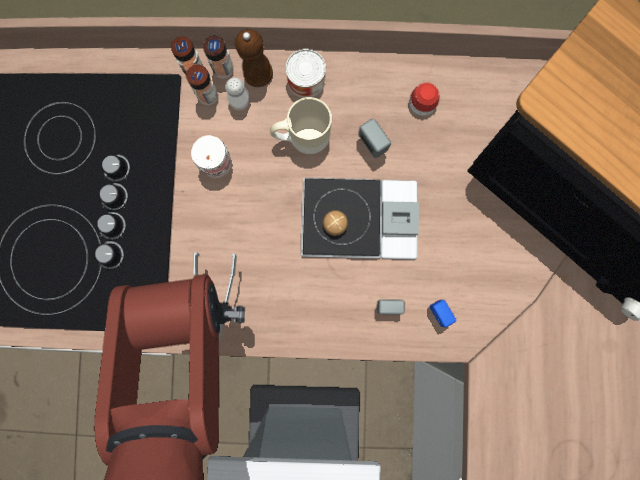

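The tongs are held and open (gap 49.5 mm). Before going to the roll I'll check their pitch from the depth pictures.

```bash
python3 - <<'E'
from h import *
np.set_printoptions(precision=1,suppress=True)
w=np.load('pics/w3.npz');pose=(w['p'],w['r']);d=w['d']; print(pose[0])
Rt=R.from_rotvec(pose[1]).as_matrix()
for n,c,h in (('hinge',(322,75),3),('armL',(291,180),2),('armR',(356,180),2),('padL',(268,280),3),('tipL',(265,390),1),('tipR',(384,390),1),('tipL2',(264,405),1)):
    g=np.mgrid[c[1]-h:c[1]+h+1,c[0]-h:c[0]+h+1];px=np.c_[g[1].ravel(),g[0].ravel()]
    Q=depthpts('wrist',px,d,pose); T=(Q-pose[0])@Rt; T=T[d[px[:,1],px[:,0]]>0]; print(n,np.median(T,0), T[:,2].min(),T[:,2].max())
# side view depth of near tip plate
ds=np.load('pics/side3_d.npy')
for c in ((255,188),(250,192),(245,194),(235,199),(225,203),(240,178),(172,212),(180,210)):
    print(c,depthpts('side',[c],ds))
E
python3 -c "
import cv2;i=cv2.imread('pics/side3.png');cv2.imwrite('pics/c3.png',cv2.resize(i[150:260,150:280],None,fx=5,fy=5,interpolation=2))"
```

```text
[422.4 143.5 109. ]
hinge [ -0.8 -90.7   1.6] 0.13178716494211545 2.8987611277386374
armL [-11.4 -58.    4.4] 3.373994050832897 7.103974321221185
armR [ 10.5 -58.1   3.9] 2.4070045483838323 5.162170334326603
padL [-22.2 -17.8  13. ] 9.428665570787276 108.922886969008
tipL [-24.4  26.7   3.6] 2.8084539021530044 4.177993896445121
tipR [24.4 27.5  4.2] 2.5922445720592635 5.4678042728236536
tipL2 [-25.3  35.1   4.3] 3.5538788729374287 4.76370839663981
(255, 188) [[516.1 109.  107.2]]
(250, 192) [[502.9 107.3 103.7]]
(245, 194) [[491.2 107.4 103.5]]
(235, 199) [[471.2 115.3  94.7]]
(225, 203) [[449.3 118.1  92.3]]
(240, 178) [[515.1 173.5  96.4]]
(172, 212) [[344.8 141.5 102. ]]
(180, 210) [[364.6 151.8  91.4]]
```

View pics/c3.png

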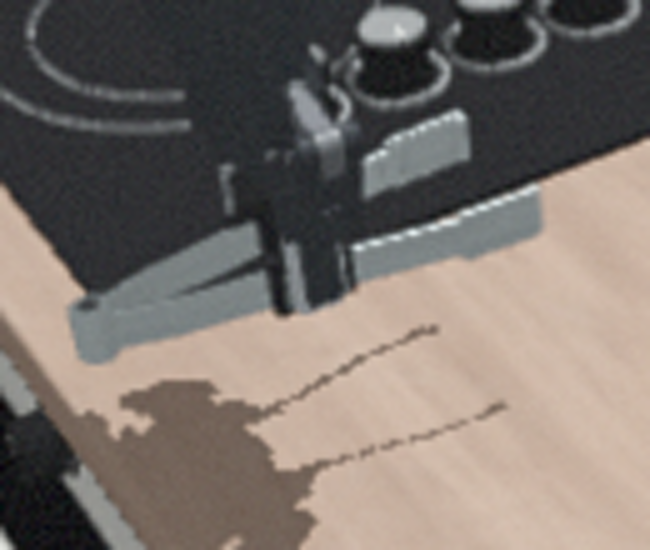

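```bash
python3 - <<'E'
from h import *
np.set_printoptions(precision=1,suppress=True)
def rollmask(i):
    h=cv2.cvtColor(i,cv2.COLOR_BGR2HSV); m=((h[:,:,0]>8)&(h[:,:,0]<22)&(h[:,:,1]>110)&(h[:,:,2]>70)).astype(np.uint8); return cv2.morphologyEx(m,cv2.MORPH_OPEN,np.ones((3,3)))
w=np.load('pics/w1.npz')
for n,f,roi,pose in (('top','top3',(315,203,360,243),None),('side','side3',(315,230,352,262),None),('wrist','wrist1',(260,10,350,110),(w['p'],w['r']))):
    i=cv2.imread(f'pics/{f}.png'); m=rollmask(i); k=np.zeros_like(m);k[roi[1]:roi[3],roi[0]:roi[2]]=1;m&=k
    ct=max(cv2.findContours(m,0,1)[0],key=cv2.contourArea); c,r=cv2.minEnclosingCircle(ct); M=cv2.moments(ct)
    print(n,c,r,onz(n,[c],39,pose), onz(n,[(M['m10']/M['m00'],M['m01']/M['m00'])],39,pose))
E
python3 - <<'E'
from h import *
np.set_printoptions(precision=2,suppress=True)
def st(t):
    o=arm.get_obs(); print(t,round(o['time'],2),o['tcp_pos'],o['ft_force'],round(o['finger_gap'],1))
arm.move_straight([423.3,143.7,140],v=120)
arm.move_straight([509.6,-61.2,140],v=170); st('over')
arm.move_straight([509.6,-61.2,98],v=80); st('hover')
p,d=arm.read_camera('side'); cv2.imwrite('pics/side4.png',p[:,:,::-1]); np.save('pics/side4_d.npy',d)
p,d=arm.read_camera('top'); cv2.imwrite('pics/top4.png',p[:,:,::-1]);np.save('pics/top4_d.npy',d)
cv2.imwrite('pics/c4t.png',cv2.resize(cv2.imread('pics/top4.png')[170:290,280:430],None,fx=5,fy=5,interpolation=2))
cv2.imwrite('pics/c4s.png',cv2.resize(cv2.imread('pics/side4.png')[180:300,270:420],None,fx=5,fy=5,interpolation=2))
E
```

```text
top (333.0, 223.5) 11.011457443237305 [[588.1 -58.6  39. ]] [[583.5 -54.4  39. ]]
over 18.22 [509.08 -60.39 139.73] [ 0.14  0.26 -0.52] 49.9
hover 18.89 [509.59 -61.17  97.76] [-0.01  0.   -1.38] 50.2Traceback (most recent call last):
  File "<stdin>", line 8, in <module>
ValueError: max() iterable argument is empty
```

View pics/c4t.png

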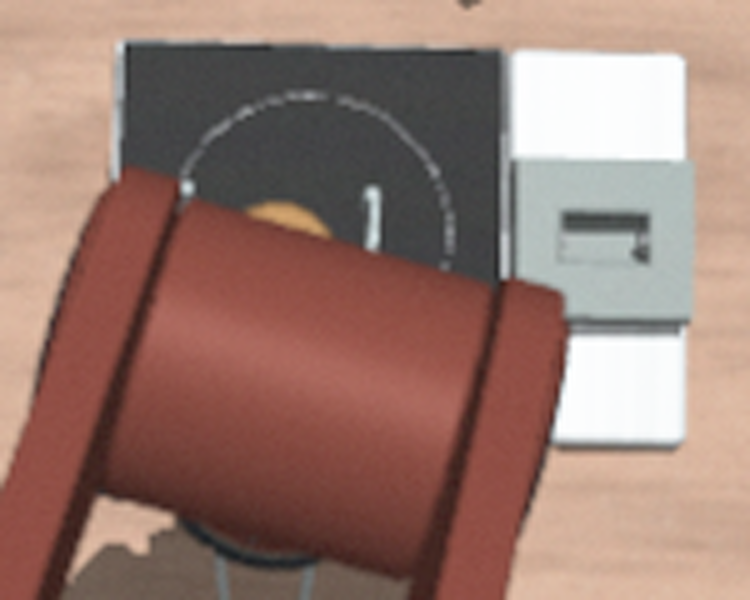

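View pics/c4s.png

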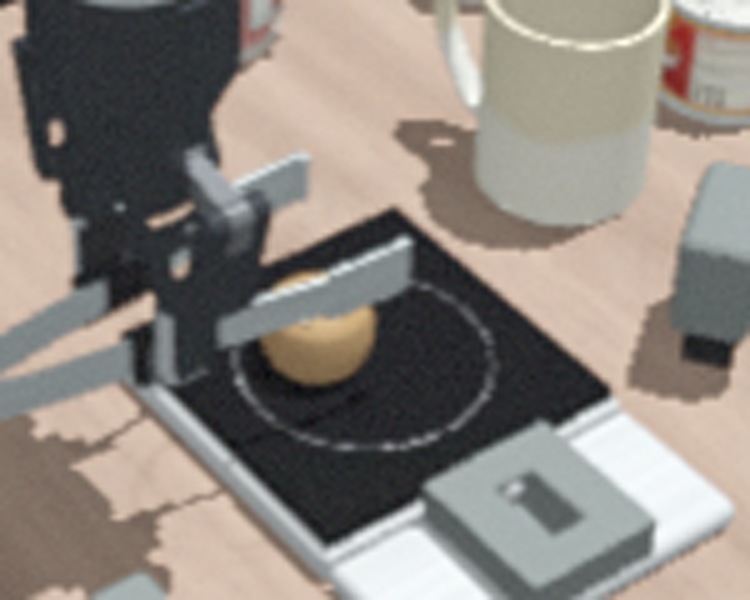

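The top view shows the tips at (317,207) and (354.6,207.6), straddling the roll. I'll compare the numbers.

```bash
python3 - <<'E'
from h import *
np.set_printoptions(precision=1,suppress=True)
for c in ((317.4,207.4),(354.6,208),(355,219)): print(c,onz('top',[c],96.5))
d=np.load('pics/top4_d.npy'); P=depthpts('top',np.c_[[354,354,355,317],[210,214,218,207]],d);print(P)
w=np.load('pics/w1.npz');pose=(w['p'],w['r']);d=np.load('pics/wrist1_d.npy')
g=np.mgrid[0:480,0:640]; px=np.c_[g[1].ravel(),g[0].ravel()]
P=depthpts('wrist',px,d,pose).reshape(480,640,3)
m=((P[:,:,2]>33)&(P[:,:,2]<65)&(np.hypot(P[:,:,0]-589,P[:,:,1]+62)<40)).astype(np.uint8);m=cv2.morphologyEx(m,cv2.MORPH_OPEN,np.ones((5,5)))
v,u=np.nonzero(m); print('n',len(u),u.min(),u.max(),v.min(),v.max())
ct=max(cv2.findContours(m,0,1)[0],key=cv2.contourArea);c,r=cv2.minEnclosingCircle(ct);print('wrist roll',c,r,onz('wrist',[c],40,pose))
t=P[m>0]; t=t[t[:,2]>54]; print('top cap mean',t.mean(0),len(t))
P=np.load('pics/Ptop.npy')[200:245,310:365].reshape(-1,3); t=P[(P[:,2]>52)&(P[:,2]<62)&(np.hypot(P[:,0]-589,P[:,1]+62)<30)];print('topcam cap',t.mean(0),len(t))
E
```

```text
(317.4, 207.4) [[607.1 -29.8  96.5]]
(354.6, 208) [[608.  -94.2  96.5]]
(355, 219) [[588.7 -95.3  96.5]]
[[604.4 -93.2  96.7]
 [597.6 -93.4  95.3]
 [589.9 -95.  100.2]
 [607.7 -29.   96.9]]
n 4385 268 340 20 97
wrist roll (305.5, 58.66883087158203) 39.05811309814453 [[591.1 -62.5  40. ]]
top cap mean [590.4 -63.5  56.4] 2127
topcam cap [588.9 -62.2  55.4] 277
```

The tips are centred on y = -62 and the roll on y = -62.5, and the plate middles are at x = 590, level with the roll. Lower, close and lift.

```bash
python3 - <<'E'
from h import *
np.set_printoptions(precision=2,suppress=True)
def st(t):
    o=arm.get_obs(); print(t,round(o['time'],2),o['tcp_pos'],o['ft_force'],round(o['finger_gap'],1)); return o
arm.move_straight([510,-61.4,70],v=80)
arm.move_straight([510,-61.4,51.5],v=40); st('down')
p,d=arm.read_camera('side'); cv2.imwrite('pics/side5.png',p[:,:,::-1])
cv2.imwrite('pics/c5s.png',cv2.resize(cv2.imread('pics/side5.png')[180:300,270:420],None,fx=5,fy=5,interpolation=2))
arm.grip(46); arm.grip(43); arm.grip(36,22); st('closed')
arm.dwell(0.2)
p,d=arm.read_camera('side'); cv2.imwrite('pics/side6.png',p[:,:,::-1])
cv2.imwrite('pics/c6s.png',cv2.resize(cv2.imread('pics/side6.png')[180:300,270:420],None,fx=5,fy=5,interpolation=2))
st('x')
E
```

```text
down 20.1 [509.86 -61.36  51.28] [-0.44 -0.69 -0.71] 50.0
closed 20.8 [510.07 -61.42  51.63] [-1.    0.03  0.25] 39.9
x 21.05 [510.07 -61.41  51.58] [-0.84  0.33 -0.4 ] 39.6
```

View pics/c5s.png

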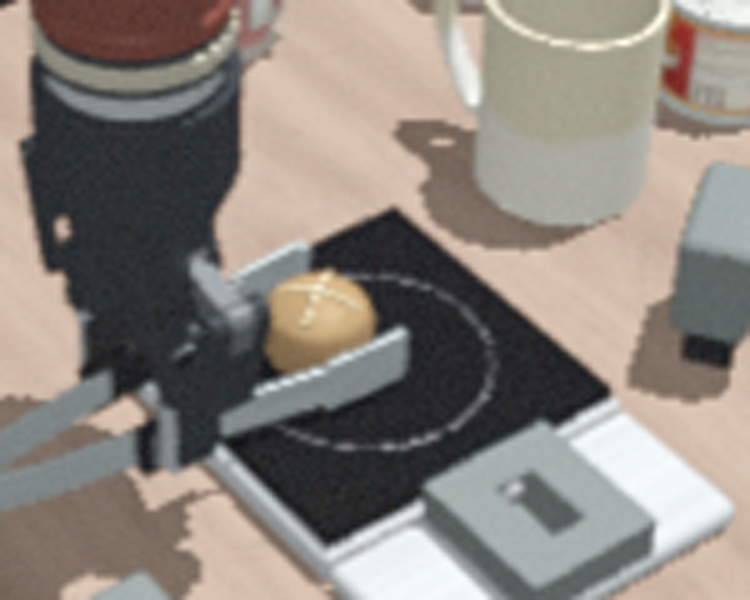

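View pics/c6s.png

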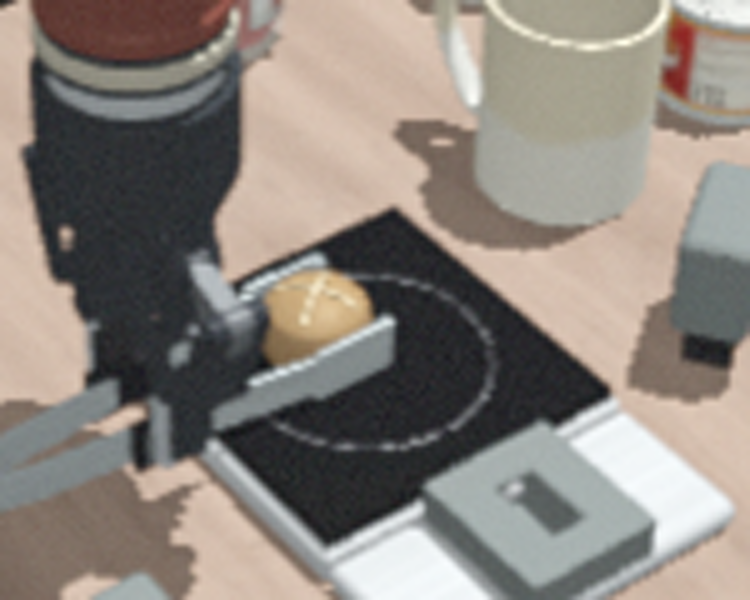

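The tips are closed on the roll's sides (pad gap 39.6 mm). Lift.

```bash
python3 - <<'E'
from h import *
np.set_printoptions(precision=2,suppress=True)
def st(t):
    o=arm.get_obs(); print(t,round(o['time'],2),o['tcp_pos'],o['ft_force'],round(o['finger_gap'],1)); return o
arm.move_straight([510,-61.4,60],v=25);st('a')
arm.move_straight([510,-61.4,201.5],v=70); st('up')
arm.dwell(0.5);st('b')
p,d=arm.read_camera('side'); cv2.imwrite('pics/side7.png',p[:,:,::-1]);np.save('pics/side7_d.npy',d)
i=cv2.imread('pics/side7.png');h=cv2.cvtColor(i,cv2.COLOR_BGR2HSV)
m=((h[:,:,0]>8)&(h[:,:,0]<20)&(h[:,:,1]>125)&(h[:,:,2]>70)).astype(np.uint8);m[:,:290]=0;m[:,380:]=0;m[:120]=0;m[260:]=0
v,u=np.nonzero(m); Q=depthpts('side',np.c_[u,v],d); print(len(u),np.median(Q,0),Q.min(0),Q.max(0))
E
```

```text
a 21.54 [510.12 -61.42  60.19] [-0.35  0.75 -0.89] 39.6
up 23.72 [509.75 -61.34 201.07] [-0.44 -0.4  -0.85] 39.6
b 24.22 [509.98 -61.38 201.49] [ 0.38  0.4  -0.96] 39.6
9 [855.37 198.34 104.67] [825.68 171.01 100.23] [897.52 214.24 107.86]
```

View pics/side7.png

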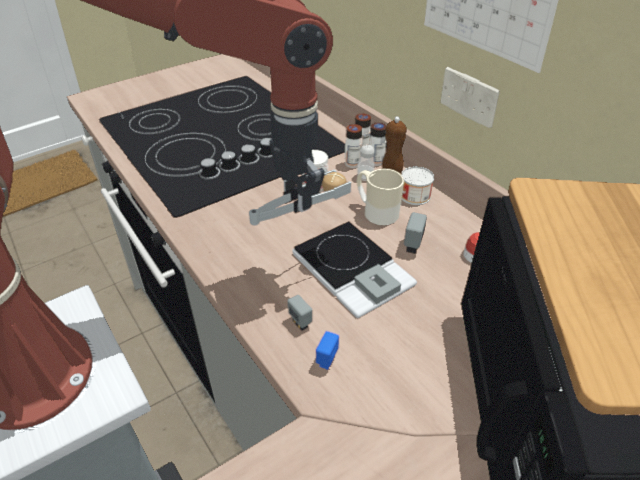

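The roll is held in the tongs at (333,182), well clear of the plate. One numeric check of its height and steadiness, then hand in.

```bash
python3 - <<'E'
from h import *
np.set_printoptions(precision=1,suppress=True)
d=np.load('pics/side7_d.npy')
print(depthpts('side',[(333,178),(333,181),(330,180),(336,182)],d))
i=cv2.imread('pics/side7.png')
arm.dwell(0.5)
p,d2=arm.read_camera('side'); j=np.ascontiguousarray(p[:,:,::-1]); cv2.imwrite('pics/side8.png',j)
print('diff',np.abs(i[160:210,310:360].astype(int)-j[160:210,310:360]).mean(), depthpts('side',[(333,178),(333,181)],d2))
cv2.imwrite('pics/c8s.png',cv2.resize(j[130:330,240:400],None,fx=3,fy=3,interpolation=2))
E
```

```text
[[580.6 -71.2 207.7]
 [580.8 -71.1 201.1]
 [576.7 -67.5 202.8]
 [582.4 -77.8 202. ]]
diff 1.5293333333333334 [[583.3 -67.5 204.5]
 [579.5 -72.8 202.5]]
```

View pics/c8s.png

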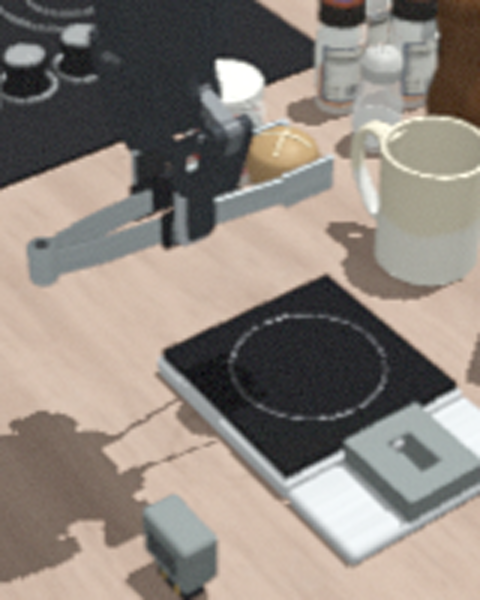

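```bash
python3 -c "
from cell import arm
print(arm.get_obs()['time'],arm.get_obs()['finger_gap']); print(arm.sign_off())"
```

```text
24.8167 39.69255858878187
the job is handed in; nothing more can be done
None
```

I unplugged the bread warmer and lifted the roll with the tongs, and handed the job in at 24.8 s while still holding it; `sign_off` gave no verdict.

- **Power pack:** I pulled it straight up out of the socket and stood it upright on the bare worktop at about (440, -165), clear of the warmer. The later pictures show the socket empty and the pack still standing.
- **Roll:** I carried the tongs open (pads about 50 mm), lowered them around the roll, closed them on its sides and lifted 150 mm. The pads were at 39.7 mm at the end. Depth readings put the roll's upper part at about 205 mm, so it is about 15 cm above the plate, and two pictures half a second apart showed it steady.
- **Forces:** The highest wrist force I read was about 15 N, when setting the pack down.
- **Bystanders:** The arm was not sent near the jar or mug, and in the pictures they had not moved. The gripper itself did not touch the roll.

**Checks that disagreed or failed:**
- The wrist and top cameras differed by up to 2 mm on the pack and the roll.
- A colour mask for finding the roll failed, so I used depth instead.
- The pads closed to 39.7 mm, against the 41 mm stated for first contact with the roll.

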